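# Hold a handpiece up to the inspection camera

## Task

Have the tip of the stout handpiece checked: first turn the console's ring-light dial clockwise until its pointer stands at the one long mark of its scale. Then take the stout handpiece out of the rest and hold it in the air with its metal tip midway between the two ball-ended focus prongs of the inspection camera, pointing straight into the lens. Finish while holding it there, still and clear of the prongs; leave the two slim handpieces in the rest and the bottle and the jar standing.

Things in the scene. Friction and masses are not known exactly. Their poses are not given: they have to be found in the camera images.
- dial (a joint): the ring-light dial on the console's top, rad; turns about the upright axis and grows clockwise seen from above, 0 to 2.6; stays where it is left (friction about 0.04 N m). The pointer stands at the long mark (16 mm long, 4 mm wide; the other marks are 5 mm long, every 0.2 rad) at 2.0. Starts between 0.6 and 1.35
- dial_grip (a point): point to grip on the dial: on its axis, 26 mm above the console's flat top and 6 mm below the top of the dial's grip bar. Its x axis is the direction of the white pointer line, from the axis towards one end of the dark grip bar, z up. The grip bar runs along x: 46 mm long, 13 mm wide, 28 mm high, on a thin round skirt 52 mm across and 4 mm high.
- console: the console: cream oval box with a navy rim, 330 mm along its y, 230 mm along its x, 100 mm high, flat top with a screen on the far half and the dial on the near half (its axis at x = -45 mm, y = 0); fixed to the table on the robot's right. Origin: centre of the underside; z up
- rest: grey base plate 100 x 230 x 5 mm, fixed to the table, with two aluminium rails (6 mm thick, 60 mm apart between centres, 35 mm high) across it, each with three V notches at 75 mm spacing along its y; a handpiece lies along the rest's x in each pair of notches, tip away from the robot. Origin: centre of the underside; z up
- stout_center (a point): centre of the stout handpiece, on its axis half-way along. The handpiece is a round cream body 30 mm in diameter, 150 mm long overall: navy tail cap at one end, taper over the last 36 mm to a steel tip 13 mm across at the other. Its x axis runs along the handpiece to the tip. About 160 g; lies loose in the rest (any of the three places), its axis 39 mm above the table; grip it across the middle, between the rails
- stout_tip (a point): the end of the stout handpiece's steel tip, 75 mm from its centre along x; same axes as stout_center
- slim_a_center (a point): centre of one slim handpiece: same shape, 18 mm in diameter, 140 mm long, axis 31 mm above the table, lying in the rest; to be left there
- slim_b_center (a point): centre of the other slim handpiece, alike; to be left there
- focus (a point): the camera's focus point in the air, 200 mm above the table, midway between the white balls (12 mm across) at the ends of the two prongs, 120 mm out from the lens ring along the line of sight. Its x axis points from here straight into the lens, rising 20 degrees above level, away from the robot; y is level, along the line from one prong to the other
- camera: the inspection camera head: cream barrel 52 mm across with a navy light ring 88 mm across at the lens, and two steel prongs 6.4 mm thick, 120 mm long, parallel to the line of sight and 38 mm to either side of it. Origin and axes as focus. Fixed on a steel post 190 mm beyond the focus point, horizontally along the sight line, with a round foot 110 mm across; the stand is on the robot's left at the back
- bottle: white round bottle 52 mm across, 130 mm high, standing loose beyond the rest; origin at the centre of its underside, z up
- jar: low amber jar 64 mm across, 60 mm high, standing loose beyond the rest; origin at the centre of its underside, z up
Mind the look-alikes: they are no part of the job. What is shaped like the bottle but black or pink is not meant.

How it is judged (in metres and radians):
On the way, in this order (a step that is already met when the one before it is completed fails the run):
1. the dial's pointer is at the long mark while the stout handpiece still lies in the rest (value of joint dial between 1.87 and 2.13 rad and distance of stout_center from where it was at the start of the episode below 0.02 m), for 0.3 s.
2. the stout handpiece is lifted out of the rest (height (world z) of stout_center above 0.09 m), for 0.1 s.
At the end, for the whole second after the job is handed in: Dial at 2.0 within 0.13 rad; stout handpiece held still by the fingers alone, tip end within 22 mm of the focus point, axis within 0.2 rad of the line of sight, tip towards the lens; camera not touched; slim handpieces in the rest; bottle and jar standing (value of joint dial between 1.87 and 2.13 rad and distance between stout_tip and focus below 0.022 m and angle between the x axis of stout_center and the x axis of focus, either way round below 0.2 rad and angle between stout_center's own x axis and vertical below 1.5 rad and linear speed of stout below 0.02 m/s and angular speed of stout below 0.2 rad/s and contact force between stout and the fingers above 1 N and contact force between each of stout, the arm, the fingers and camera below 0.2 N and contact force between stout and rest below 0.2 N and horizontal distance between each of slim_a_center, slim_b_center and rest below 0.11 m and angle between each of bottle, jar's own z axis and vertical below 0.3 rad); the arm keeps its last pose, push and grip.
It fails at once if a slim handpiece is shifted by more than 20 mm (distance of any of slim_a_center, slim_b_center from where it was at the start of the episode above 0.02 m).
It fails at once if the bottle or the jar is tipped over (angle between any of bottle, jar's own z axis and vertical above 0.6 rad).
It also fails if it takes over 48 s, if anything falls off the work surface, if the arm or the gripper's body presses on something with over 40 N, if the wrist force passes 120 N, or if a joint passes its speed limit or range.

## Robot

A 6-joint arm with a two-finger parallel gripper is mounted at the origin on the work surface. World frame = base frame: x ahead of the robot, y to its left, z up, the work surface at z = 0. Lengths are in mm, angles in degrees, forces in N, time in s.
With the tool pointing down it reaches from about 350 to 850 mm from the base axis. Payload 8.1 kg.
Tool frame: the origin (TCP) lies between the finger pads; the fingertips stand 22 mm ahead of it and the grasp point (between the pads) lies 3 mm ahead of it; z points along the fingers, y is the line along which they close (so a half turn about z gives the same grasp; the last joint's range is limited). The gripper opens to 85 mm and grips with 20 to 120 N. Pads are 22 mm wide; open, the fingers measure 114 mm over their backs; the gripper's body (76 mm by 85 mm) begins 54 mm behind the grasp point. The pads swing forward as they close: fully open they stand 13 mm farther back than shut.
Start: joints at [64.607, 7.471, 85.268, -0, 87.261, -4.893], TCP at [210.108, 562.014, 253.292] pointing down, gripper open.
Joint ranges: [-169.43, 169.43], [-51.17, 129.36], [1.28, 143.12], [-76.62, 256.62], [0, 156.53], [-152.29, 152.29]. Speed limits (degrees/s): [136.94, 136.94, 159.86, 180, 180, 180].

## Interface

Orientations are given as [roll, pitch, yaw] about the fixed x, y, z axes, in that order (R = Rz(yaw) Ry(pitch) Rx(roll)).
In Python, from bench import r, vision gives the robot as it stands.
- The arm moves only by the tool step_arm, never from a script. Its argument "targets" is a list that holds one entry, the list of rows, each a list of 6 numbers: the shift along the world's x, y, z in mm, then the turn, a rotation vector about the world's x, y, z in rad. In form: [[[x, y, z, rx, ry, rz], ...]]. A call has 1 to 12 rows; each row is the pose to reach, as a shift and turn from the pose commanded when the call began; what a row does not reach only later rows make up. A row lasts 1/12 s, in which the tool goes at most 41.7 mm and 7.16 degrees, less where a joint would pass 70% of its speed; a pose out of reach is approached as far as the arm can. A call with a gripper value outside its range is refused whole. "fingers" is the gripper's target within -1 to 1 (shut at 1, half-way at 0, fully open at -1), set as the call begins (left out, the last holds). The fingers move at their own pace and stop on an object; "newtons" is the grip in N (left out, the last holds). Time passes only in rows, so rows that repeat a pose let the fingers close. It gives the time, the measured TCP pose, the force, the opening and the grip force at its end, in the units of the state.
- r.sense(): the state, without advancing time (a new reading comes with each control period).
- vision.snapshot(name): name is "scene" or "top" or "wrist"; returns a dict with "img" (420x560x3 uint8, blue, green, red), "mtx" (3x3 intrinsics, pixels), "eye" and "attitude" of the camera in the world. Camera axes: x right, y up, looking along -z (the intrinsics and any distortion apply to the point x, -y, -z); pixel columns grow to the right and rows downward; lengths in mm; the calibration is good to about 2 mm. A picture is of the moment at which its call begins. There is no depth.
- r.hand_in(): hands the job in; it is judged then, once.
The state is a dict: "time": time; "joint_pos": joint angles; "qd": joint speeds; "joint_efforts": joint torques, N m; "tool_pos": TCP position; "tcp_rot": TCP orientation; "ft_force": force on the tool from outside, world axes, zero at the start; "wrist_torque": the same for the moment, N m; "finger_gap": finger opening in mm; "grip_force": force on a finger pad.
Only numpy, scipy, OpenCV 4.12 (cv2) and the standard library are available. Lean on these libraries where they do the work, as an engineer would, in place of code of your own. Each camera call takes 0.05 s, during which the arm holds its last target. There are 200 camera calls.

## Working session

There is one attempt and no reset: what is moved stays moved. The work goes in short steps, Python scripts to look and compute and a tool call to move; the robot and the scene stay as the last step left them, time stands still between calls to the robot, and variables do not carry over. Pictures are saved under pics/ and viewed, at most 10 in all, crops included, and the job is handed in when it is done.

Besides the shell and the picture viewer there is one more tool, called after "Request:" by a JSON object that holds its "api" and its "payload". step_arm: Moves the arm, as the interface text tells. Its arguments: {"type":"object","properties":{"targets":{"type":"array"},"fingers":{"type":"number"},"newtons":{"type":"number"}},"required":["targets"]}

```bash
mkdir -p pics; cat > h.py <<'E'
import numpy as np, cv2, pickle
from bench import r, vision
def snap(n,f):
    s=vision.snapshot(n); cv2.imwrite('pics/%s.png'%f,s['img']); pickle.dump(s,open('pics/%s.pkl'%f,'wb')); return s
def load(f): return pickle.load(open('pics/%s.pkl'%f,'rb'))
E
python3 - <<'E'
from h import *
for n in('scene','top'):
    s=snap(n,n+'0'); print({k:v for k,v in s.items() if k!='img'})
print(r.sense())
E
```

```text
{'mtx': array([[400.70363047,   0.        , 284.07507288],
       [  0.        , 400.70363047, 213.49927197],
       [  0.        ,   0.        ,   1.        ]]), 'eye': array([1172.09090348, -316.01101693,  608.81351738]), 'attitude': array([52.97496333, -0.51072015, 62.87483734])}
{'mtx': array([[416.17237669,   0.        , 278.69317705],
       [  0.        , 416.17237669, 209.88680527],
       [  0.        ,   0.        ,   1.        ]]), 'eye': array([ 539.63498868,  -40.92584113, 1053.82021481]), 'attitude': array([  6.87947116,  -0.77373995, -90.47292084])}
{'time': 0.1, 'joint_pos': array([ 6.46051668e+01,  7.50996267e+00,  8.53242663e+01,  4.33015161e-04,
        8.72631474e+01, -4.89466148e+00]), 'qd': array([ 0.00563178,  0.07844326, -0.18628295, -0.00976779,  0.03507733,
       -0.09054174]), 'joint_efforts': array([ 5.71639575e-04, -5.70946705e+01, -5.01939940e+01, -2.41562166e-04,
        8.04562034e-03, -1.67845121e-05]), 'tool_pos': array([209.91439882, 561.57568002, 252.34609214]), 'tcp_rot': array([-1.79903016e+02, -8.73945595e-03,  1.59499800e+02]), 'ft_force': array([ 0.01120691, -0.24147797, -0.4846047 ]), 'wrist_torque': array([-0.03130262, -0.01338915,  0.04417729]), 'grip_force': 0.0, 'finger_gap': 85.58233836200182}
```

View pics/scene0.png

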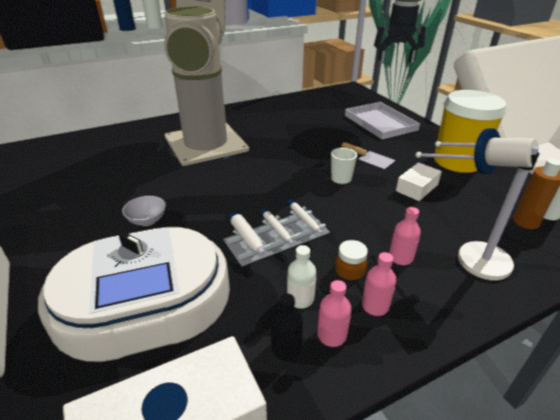

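View pics/top0.png

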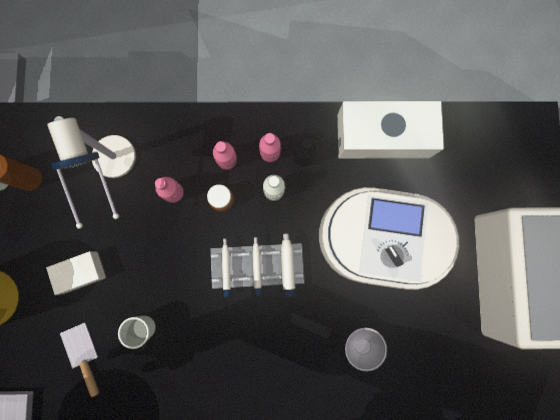

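The scene view shows the console at (130,285) and the rest at (275,230). In the top view, handpieces lie at (226,265), (257,263) and (288,263). The last is the widest, so it should be the stout one. The dial is at (392,255) and the prong balls are at (80,226) and (116,217). I'll confirm in an enlarged crop.

```bash
python3 - <<'E'
from h import *
t=load('top0')['img']; s=load('scene0')['img']
R=lambda a,k:cv2.resize(a,None,fx=k,fy=k,interpolation=cv2.INTER_CUBIC)
a=R(t[225:305,200:310],3.6)      # 396x288
b=R(t[225:285,360:428],4.8)    # 326x288
c=R(t[150:240,40:130],3.2) #288
d=R(s[225:275,100:160],4.8)    #288x240
e=R(s[120:180,410:510],2.88)
o=np.zeros((580,800,3),np.uint8)
for im,x,y in((a,0,0),(b,400,0),(c,0,290),(d,290,290)): o[y:y+im.shape[0],x:x+im.shape[1]]=im[:,:800-x]
k=R(s[135:175,405:480],2.9);o[290:290+k.shape[0],580:580+k.shape[1]]=k
cv2.imwrite('pics/crop1.png',o)
E
```

```text
(no output)
```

View pics/crop1.png

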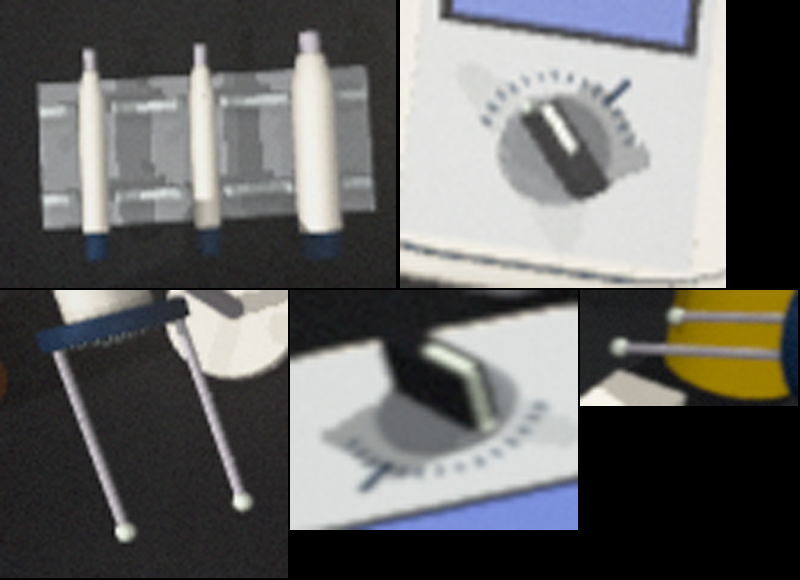

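The crop confirms that the right-hand handpiece (stout, about 30 mm) differs from the two slim ones. The dial pointer is up-left and the long mark is up-right, at crop (619,92). The balls are at crop (124,532) and (241,502).

```bash
cat >> h.py <<'E'
from scipy.spatial.transform import Rotation as Ro
def ray(s,u,v):
    d=np.linalg.solve(s['mtx'],[u,v,1.]); d=Ro.from_euler('xyz',s['attitude'],degrees=True).as_matrix()@(d*[1,-1,-1]); return s['eye'],d
def atz(s,u,v,z):
    e,d=ray(s,u,v); return e+d*(z-e[2])/d[2]
def tri(s1,p1,s2,p2):
    e1,d1=ray(s1,*p1);e2,d2=ray(s2,*p2);k=np.linalg.lstsq(np.c_[d1,-d2],e2-e1,rcond=None)[0]
    a,b=e1+k[0]*d1,e2+k[1]*d2; return (a+b)/2,np.linalg.norm(a-b)
E
python3 - <<'E'
from h import *
np.set_printoptions(precision=1,suppress=True)
t=load('top0');s=load('scene0')
b=lambda x,y:(360+(x-400)/4.8,225+y/4.8)
a=lambda x,y:(200+x/3.6,225+y/3.6)
for n,p,q,z in(('stout',(309,33),(321,258),39),('sa',(89,50),(96,260),31),('sb',(199,45),(209,253),31)):
    P,Q=atz(t,*a(*p),z),atz(t,*a(*q),z);d=P-Q; print(n,P,Q,(P+Q)/2,np.linalg.norm(d),np.degrees(np.arctan2(d[1],d[0])))
ax=atz(t,*b(555,148),104);ax2=atz(t,*b(573,150),132);print('axis',ax,ax2)
ang=lambda d:np.degrees(np.arctan2(d[1],d[0]))
pp=ang(atz(t,*b(546,107),132)-ax2); lm=[ang(atz(t,*b(*p),100)-ax) for p in((607,103),(630,82))]
print('pointer',pp,'long',lm,'diff rad',np.radians(pp-np.mean(lm)))
A,B=atz(t,78.75,225.6,200),atz(t,115.3,216.2,200);d=B-A
print('balls',A,B,np.linalg.norm(d),(A+B)/2,'axis yaw',ang(d)+90)
for p in((78.75,225.6),(115.3,216.2)):
  for q in((418.8,154.7),(438.4,144)):print(tri(t,p,s,q))
# dial in scene
c=lambda x,y:(100+(x-290)/4.8,225+(y-290)/4.8)
x0,x1=[atz(s,*c(*p),132) for p in((425,350),(490,420))]
print('scene line',x0,x1,atz(s,*c(447,410),104), [atz(s,*c(*p),100) for p in((388,465),(363,488))])
E
```

```text
stout [602.2 -72.6  39. ] [452.3 -79.   39. ] [527.2 -75.8  39. ] 150.02774398463066 2.46296434249047
sa [592.2  77.1  31. ] [451.7  71.4  31. ] [522.   74.3  31. ] 140.61976915018968 2.322381395244526
sb [595.1   2.3  31. ] [455.6  -4.2  31. ] [525.3  -1.   31. ] 139.59448267881706 2.664765894052292
axis [ 547.  -312.5  104. ] [ 545.8 -312.8  132. ]
pointer 30.506054932453704 long [np.float64(-51.827308587773615), np.float64(-51.0168650677348)] diff rad 1.4299158237562906
balls [612.9 355.7 200. ] [631.7 282.1 200. ] 75.94068209552727 [622.3 318.9 200. ] axis yaw 14.345207771157263
(array([603. , 347.3, 175.8]), np.float64(42.11550544318826))
(array([614. , 357.7, 198.6]), np.float64(3.0034806637464877))
(array([632.7, 283.8, 198.9]), np.float64(2.9083578673440607))
(array([643.6, 291.9, 222.8]), np.float64(43.935634517625154))
scene line [ 549.5 -311.4  132. ] [ 600.2 -297.4  132. ] [ 553.4 -309.9  104. ] [array([ 570.1, -335.5,  100. ]), array([ 578.6, -345.8,  100. ])]
```

Request:
{"api": "step_arm", "payload": {"targets": [[[169,-437,0,0,0,-1.13],[169,-437,0,0,0,-1.13],[169,-437,0,0,0,-1.13],[169,-437,0,0,0,-1.13],[169,-437,0,0,0,-1.13],[169,-437,0,0,0,-1.13],[169,-437,0,0,0,-1.13],[169,-437,0,0,0,-1.13],[169,-437,0,0,0,-1.13],[169,-437,0,0,0,-1.13],[169,-437,0,0,0,-1.13],[169,-437,0,0,0,-1.13]]], "fingers": 0, "newtons": 40}}

```text
time: 1.1
tool_pos: [380.2, 120.2, 253.1]
tcp_rot: [180.0, 0.1, 94.5]
ft_force: [0.9, 0.9, -0.3]
finger_gap: 42.4
grip_force: 0.0
```

Request:
{"api": "step_arm", "payload": {"targets": [[[169,-437,-53,0,0,-1.13],[169,-437,-53,0,0,-1.13],[169,-437,-53,0,0,-1.13],[169,-437,-53,0,0,-1.13],[169,-437,-53,0,0,-1.13],[169,-437,-53,0,0,-1.13],[169,-437,-53,0,0,-1.13],[169,-437,-53,0,0,-1.13],[169,-437,-53,0,0,-1.13],[169,-437,-53,0,0,-1.13],[169,-437,-53,0,0,-1.13],[169,-437,-53,0,0,-1.13]]]}}

```text
time: 2.1
tool_pos: [547.9, -316.7, 197.8]
tcp_rot: [-180.0, 0.1, 29.8]
ft_force: [0.5, 0.1, -0.2]
finger_gap: 42.7
grip_force: 0.0
```

```bash
python3 - <<'E'
from h import *
s=snap('wrist','w1');print(s['eye'],s['attitude']); q=r.sense();print(q['tool_pos'],q['tcp_rot'])
E
```

```text
[ 604.32297827 -283.8444933   318.38791797] [-1.52740591e+01  3.63040751e-03 -6.01452401e+01]
[ 547.82406375 -316.71106483  197.76890833] [-1.79936521e+02  1.06878627e-01  2.98043084e+01]
```

View pics/w1.png

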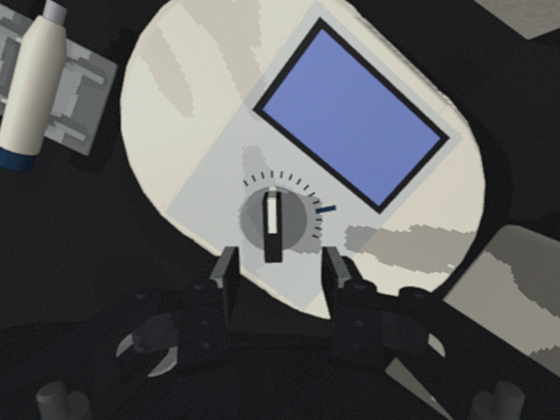

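```bash
python3 - <<'E'
from h import *
s=load('w1')
print(atz(s,273,218,104),atz(s,272.5,232,132),atz(s,271.5,192,132),atz(s,273,258,132)); c=atz(s,273,218,104)
for p in((316,211),(336,208)):d=atz(s,*p,100)-c;print(np.degrees(np.arctan2(d[1],d[0])))
E
```

```text
[ 546.30524881 -310.86591324  104.        ] [ 545.09766161 -311.91531831  132.        ] [ 568.80612314 -297.77262384  132.        ] [ 528.63593107 -321.61375374  132.        ]
-52.48282171209248
-52.09708668178819
```

Request:
{"api": "step_arm", "payload": {"targets": [[[-1.5,5,0,0,0,0.01],[-1.5,5,-30,0,0,0.01],[-1.5,5,-50,0,0,0.01],[-1.5,5,-67,0,0,0.01],[-1.5,5,-67,0,0,0.01],[-1.5,5,-67,0,0,0.01]]]}}

```text
time: 2.65
tool_pos: [545.7, -305.1, 132.5]
tcp_rot: [-179.8, 0.1, 30.7]
ft_force: [0.3, -0.6, -0.1]
finger_gap: 43.0
grip_force: 0.0
```

Request:
{"api": "step_arm", "payload": {"targets": [[[0.5,-4.5,-1,0,0,0],[0.5,-4.5,-1,0,0,0],[0.5,-4.5,-1,0,0,0],[0.5,-4.5,-1,0,0,0],[0.5,-4.5,-1,0,0,0],[0.5,-4.5,-1,0,0,0]]]}}

```text
time: 3.15
tool_pos: [547.2, -311.6, 132.7]
tcp_rot: [180.0, -0.0, 30.6]
ft_force: [-0.6, -0.2, 0.1]
finger_gap: 43.0
grip_force: 0.0
```

Close on the bar.

Request:
{"api": "step_arm", "payload": {"targets": [[[0,0,-2,0,0,0],[0,0,-2,0,0,0],[0,0,-2,0,0,0],[0,0,-2,0,0,0],[0,0,-2,0,0,0],[0,0,-2,0,0,0],[0,0,-2,0,0,0],[0,0,-2,0,0,0]]], "fingers": 1, "newtons": 40}}

```text
time: 3.82
tool_pos: [546.8, -311.2, 130.0]
tcp_rot: [-179.9, 0.0, 30.6]
ft_force: [-2.6, 3.5, -0.1]
finger_gap: 12.2
grip_force: 40.1
```

Gripped. Next, turn clockwise 1.42 rad.

Request:
{"api": "step_arm", "payload": {"targets": [[[0,0,0,0,0,-0.06],[0,0,0,0,0,-0.17],[0,0,0,0,0,-0.28],[0,0,0,0,0,-0.39],[0,0,0,0,0,-0.5],[0,0,0,0,0,-0.61],[0,0,0,0,0,-0.72],[0,0,0,0,0,-0.83],[0,0,0,0,0,-0.94],[0,0,0,0,0,-1.05],[0,0,0,0,0,-1.13],[0,0,0,0,0,-1.2]]]}}

```text
time: 4.82
tool_pos: [546.8, -312.1, 130.0]
tcp_rot: [179.9, -0.0, -38.4]
ft_force: [-2.7, -1.1, -1.6]
finger_gap: 12.2
grip_force: 39.9
```

Request:
{"api": "step_arm", "payload": {"targets": [[[0,0,0,0,0,-0.06],[0,0,0,0,0,-0.12],[0,0,0,0,0,-0.17],[0,0,0,0,0,-0.21],[0,0,0,0,0,-0.22],[0,0,0,0,0,-0.22],[0,0,0,0,0,-0.22]]]}}

```text
time: 5.4
tool_pos: [546.6, -312.2, 130.1]
tcp_rot: [179.9, -0.0, -50.7]
ft_force: [-4.3, -5.2, -2.6]
finger_gap: 12.1
grip_force: 39.8
```

```bash
python3 - <<'E'
from h import *
snap('top','t1');s=snap('wrist','w2');t=load('t1')
R=lambda a,k:cv2.resize(a,None,fx=k,fy=k,interpolation=cv2.INTER_CUBIC)
o=np.zeros((420,800,3),np.uint8);o[:360,:390]=R(s['img'][120:300,180:375],2);o[:288,400:726]=R(t['img'][225:285,360:428],4.8)[:288]
cv2.imwrite('pics/c2.png',o)
E
```

```text
(no output)
```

View pics/c2.png

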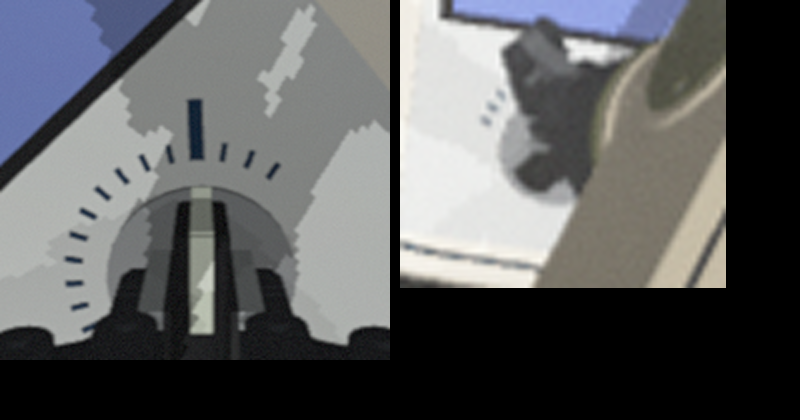

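Pointer line (201) and long mark (195) agree to about 0.04 rad. Release and lift, then over to the stout handpiece.

Request:
{"api": "step_arm", "payload": {"targets": [[[0,0,0,0,0,0],[0,0,0,0,0,0],[0,0,0,0,0,0],[0,0,0,0,0,0],[0,0,0,0,0,0],[0,0,20,0,0,0],[0,0,45,0,0,0],[0,0,80,0,0,0],[-5,30,90,0,0,0.12],[-10,65,90,0,0,0.24],[-10,100,90,0,0,0.36],[-10,125,90,0,0,0.48]]], "fingers": -0.3}}

```text
time: 6.5
tool_pos: [537.1, -184.2, 221.0]
tcp_rot: [-179.9, -0.1, -22.9]
ft_force: [1.3, -0.2, -0.3]
finger_gap: 55.7
grip_force: 0.0
```

Request:
{"api": "step_arm", "payload": {"targets": [[[-3,30,0,0,0,0.1],[-6,65,-20,0,0,0.2],[-10,90,-50,0,0,0.3],[-10,105,-80,0,0,0.4],[-10,111,-100,0,0,0.45],[-10,111,-100,0,0,0.45],[-10,111,-100,0,0,0.45],[-10,111,-100,0,0,0.45],[-10,111,-100,0,0,0.45]]]}}

```text
time: 7.25
tool_pos: [528.7, -76.6, 122.7]
tcp_rot: [179.9, -0.2, 2.4]
ft_force: [-0.6, 0.6, -0.2]
finger_gap: 55.3
grip_force: 0.0
```

```bash
python3 - <<'E'
from h import *
s=snap('wrist','w3');q=r.sense();print(q['tool_pos'],q['tcp_rot'],q['joint_pos']);t=snap('top','t2')
o=np.zeros((420,800,3),np.uint8);o[:,:560]=s['img'];o[:160,570:750]=cv2.resize(t['img'][230:285,365:425],(180,160),interpolation=cv2.INTER_CUBIC)
cv2.imwrite('pics/c3.png',o)
E
```

```text
[528.65701211 -76.60628598 122.60367033] [179.93569169  -0.20250055   2.39206561] [-1.37417741e+01  3.02718235e+00  1.04037477e+02 -5.76450392e-03
  7.27229456e+01  7.38679757e+01]
```

View pics/c3.png

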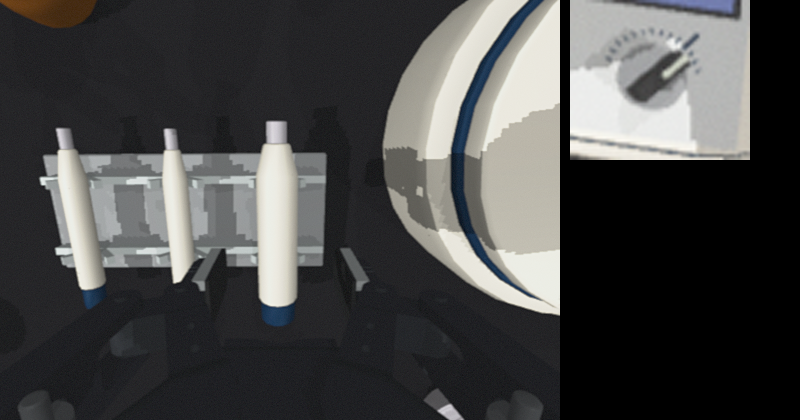

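```bash
python3 - <<'E'
from h import *
s=load('w3');P,Q=atz(s,276.5,122,41),atz(s,277.5,324,39);d=P-Q
print(P,Q,(P+Q)/2,np.linalg.norm(d),np.degrees(np.arctan2(d[1],d[0])))
E
```

```text
[600.73580456 -71.45240193  41.        ] [443.97019896 -78.32667374  39.        ] [522.35300176 -74.88953783  40.        ] 156.92899896045301 2.51084795666786
```

Request:
{"api": "step_arm", "payload": {"targets": [[[-2,1,-25,0,0,0],[-2,1,-50,0,0,0],[-2,1,-70,0,0,0],[-2,1,-80.5,0,0,0],[-2,1,-80.5,0,0,0],[-2,1,-80.5,0,0,0],[-2,1,-80.5,0,0,0]]]}}

```text
time: 7.93
tool_pos: [526.4, -75.0, 41.5]
tcp_rot: [180.0, -0.1, 2.5]
ft_force: [0.5, -0.2, -0.3]
finger_gap: 55.7
grip_force: 0.0
```

Request:
{"api": "step_arm", "payload": {"targets": [[[0,0,0,0,0,0],[0,0,0,0,0,0],[0,0,0,0,0,0],[0,0,0,0,0,0],[0,0,0,0,0,0],[0,0,0,0,0,0],[0,0,0,0,0,0],[0,0,0,0,0,0]]], "fingers": 1, "newtons": 50}}

```text
time: 8.6
tool_pos: [526.3, -74.6, 41.4]
tcp_rot: [180.0, -0.1, 2.5]
ft_force: [-0.6, 1.4, 5.8]
finger_gap: 28.2
grip_force: 48.8
```

Request:
{"api": "step_arm", "payload": {"targets": [[[0,0,10,0,0,0],[0,0,25,0,0,0],[0,0,45,0,0,0],[0,0,70,0,0,0],[0,0,95,0,0,0],[0,0,115,0,0,0],[0,0,125,0,0,0],[0,0,125,0,0,0],[0,0,125,0,0,0]]]}}

```text
time: 9.35
tool_pos: [525.2, -74.5, 164.9]
tcp_rot: [180.0, -0.0, 2.5]
ft_force: [-0.6, 0.6, -2.9]
finger_gap: 28.6
grip_force: 49.6
```

```bash
python3 - <<'E'
from h import *
np.set_printoptions(precision=4,suppress=True)
q=r.sense();print(q['tool_pos'],q['tcp_rot'],q['finger_gap'],q['grip_force'])
R0=Ro.from_euler('xyz',q['tcp_rot'],degrees=True);Rt=Ro.from_euler('xyz',[180,-20,14.3],degrees=True)
print((Rt*R0.inv()).as_rotvec(), Rt.as_matrix())
print(atz(load('top0'),136,332,60))
print(np.array([509,291,159.3])-q['tool_pos'])
E
```

```text
[525.1909 -74.5285 164.9037] [179.9857  -0.042    2.5073] 28.61427291694996 49.62310552597046
[ 0.0512 -0.3452  0.2038] [[ 0.9106  0.247   0.3314]
 [ 0.2321 -0.969   0.0845]
 [ 0.342   0.     -0.9397]]
[377.1511 277.0657  60.    ]
[-16.1909 365.5285  -5.6037]
```

Request:
{"api": "step_arm", "payload": {"targets": [[[-4,10,0,0,0,0],[-8,30,0,0,0,0.01],[-12,60,0,0,0,0.02],[-16,90,0,0.005,-0.03,0.03],[-16,120,0,0.01,-0.06,0.04],[-16,150,0,0.015,-0.1,0.06],[-16,180,0,0.02,-0.14,0.08],[-16,210,0,0.025,-0.18,0.1],[-16,240,0,0.03,-0.22,0.13],[-16,270,0,0.04,-0.26,0.155],[-16,295,-3,0.045,-0.3,0.18],[-16,315,-5,0.051,-0.345,0.204]]]}}

```text
time: 10.35
tool_pos: [507.0, 242.6, 157.5]
tcp_rot: [-180.0, -19.9, 14.4]
ft_force: [0.1, -0.7, -2.0]
finger_gap: 28.7
grip_force: 49.7
```

Request:
{"api": "step_arm", "payload": {"targets": [[[0,20,0,0,0,0],[0,35,0,0,0,0],[0,45,0,0,0,0],[0,50,0,0,0,0],[0,50,0,0,0,0],[0,50,0,0,0,0],[0,50,0,0,0,0],[0,50,0,0,0,0]]]}}

```text
time: 11.02
tool_pos: [509.2, 289.7, 159.6]
tcp_rot: [180.0, -19.9, 14.3]
ft_force: [0.7, -0.3, -2.4]
finger_gap: 28.7
grip_force: 49.7
```

```bash
python3 - <<'E'
from h import *
q=r.sense();print(q['tool_pos'],q['tcp_rot'],q['grip_force'])
s=snap('wrist','w4');t=snap('top','t4');c=snap('scene','s4')
o=np.zeros((600,800,3),np.uint8);o[:315,:420]=cv2.resize(s['img'],(420,315))
R=lambda a,k:cv2.resize(a,None,fx=k,fy=k,interpolation=cv2.INTER_CUBIC)
k=R(t['img'][150:270,40:160],3);o[:360,430:790]=k
k=R(c['img'][115:200,340:480],3);o[320:575,:420]=k
cv2.imwrite('pics/c4.png',o)
E
```

```text
[509.2345483  289.66399155 159.61153685] [179.98703    -19.92701789  14.26251125] 49.656445384025574
```

View pics/c4.png

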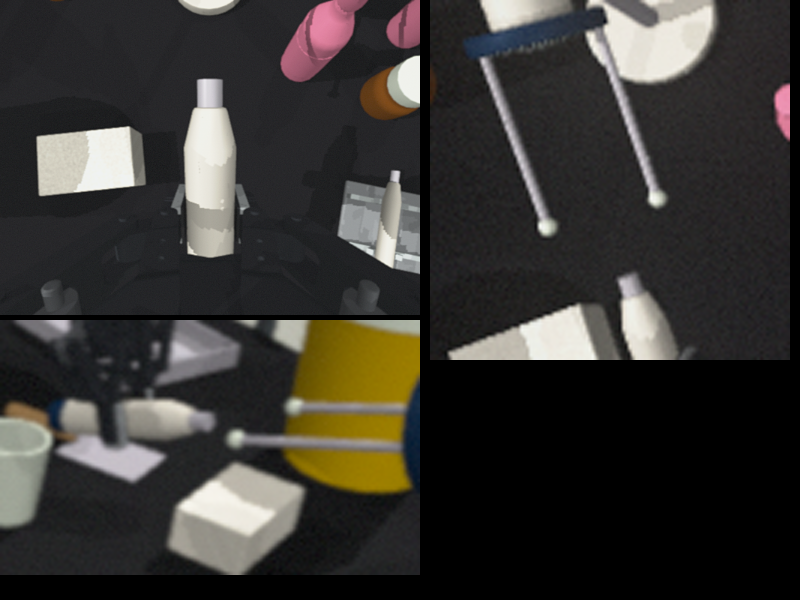

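The handpiece is held straight, with the tip at top-crop (628,277) and scene-crop (212,421), about 50 mm short of the midpoint between the balls.

```bash
python3 - <<'E'
from h import *
np.set_printoptions(precision=1,suppress=True)
t=load('t4');s=load('s4')
T,e=tri(t,(106,242.3),s,(410.7,148.7));print(T,e)
A,_=tri(t,(40+117/3,150+227/3),s,(340+235/3,115+118/3));B,_=tri(t,(40+227/3,150+198/3),s,(340+293/3,115+87/3))
print(A,B,(A+B)/2,(A+B)/2-T)
q=r.sense();d=Ro.from_euler('xyz',q['tcp_rot'],degrees=True).as_matrix();print('pred tip',q['tool_pos']+75*d[:,0]+2.5*d[:,2])
E
```

```text
[581.1 308.8 182.4] 6.527878214443251
[602.7 346.1 177. ] [643.6 290.6 223.2] [623.1 318.3 200.1] [42.   9.6 17.7]
pred tip [578.5 307.5 183.2]
```

Request:
{"api": "step_arm", "payload": {"targets": [[[5,1.5,2,0,0,0],[13,3.5,5,0,0,0],[22,6,9,0,0,0],[31,8,12,0,0,0],[39,10.5,15,0,0,0],[43.5,11.5,17,0,0,0],[43.5,11.5,17,0,0,0],[43.5,11.5,17,0,0,0],[43.5,11.5,17,0,0,0],[43.5,11.5,17,0,0,0],[43.5,11.5,17,0,0,0],[43.5,11.5,17,0,0,0]]]}}

```text
time: 12.17
tool_pos: [552.3, 302.0, 176.6]
tcp_rot: [180.0, -19.9, 14.3]
ft_force: [0.0, 0.2, -1.9]
finger_gap: 28.7
grip_force: 49.7
```

```bash
python3 - <<'E'
from h import *
q=r.sense();print(q['tool_pos'],q['tcp_rot'],q['grip_force'],q['ft_force'],abs(q['qd']).max())
t=snap('top','t5');c=snap('scene','s5')
o=np.zeros((560,800,3),np.uint8)
R=lambda a,k:cv2.resize(a,None,fx=k,fy=k,interpolation=cv2.INTER_CUBIC)
o[:360,:360]=R(t['img'][150:270,40:160],3);o[:255,370:790]=R(c['img'][115:200,340:480],3)
k=R(t['img'][225:285,360:428],4.2);o[260:260+k.shape[0],400:400+k.shape[1]]=k
cv2.imwrite('pics/c5.png',o)
E
```

```text
[552.30834912 301.98281595 176.63997655] [179.99654748 -19.93550038  14.32663666] 49.656845927238464 [ 0.0136049   0.15756956 -1.89867242] 0.21790681298315842
```

View pics/c5.png

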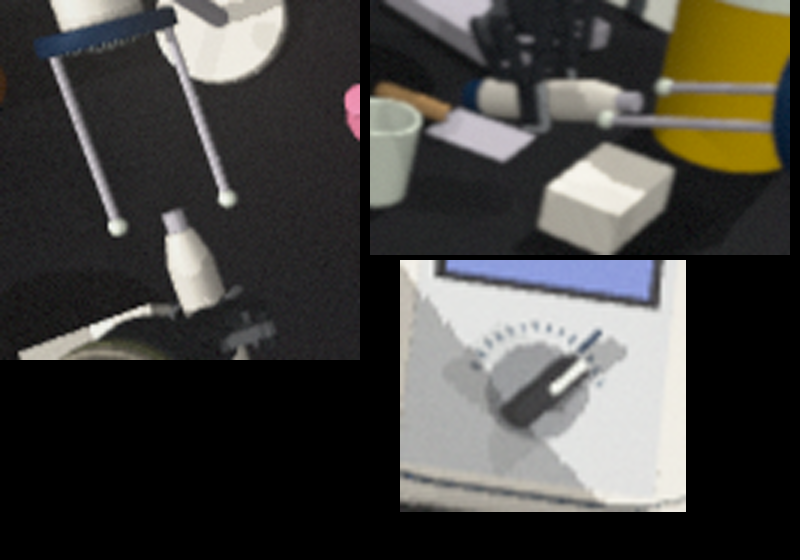

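The tip (173,211) sits midway between the balls at (118,227) and (228,198). The dial pointer is parallel to the long mark. Handing in.

```bash
python3 -c "
from bench import r
print(r.hand_in())"
```

```text
the job is handed in; nothing more can be done
None
```

I've handed the job in, with no verdict returned. The dial stands at the long mark to within about 0.05 rad, and the stout handpiece is held still with its tip midway between the prongs, pointing into the lens. The slim handpieces, bottle and jar weren't disturbed by any move I made, but I didn't recheck them in a final picture.

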